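# Strip the spent cassettes from a mini dehumidifier

### The job

The desiccant cassettes in the mini dehumidifier are spent. Slide its louvred filter door fully open, push each cassette in until it springs up, lift it out, and stack them all, flat and squarely one on another, in one pile on the free end of the bamboo tray, ready to be carried out to dry; then slide the filter door fully shut. Leave the other things on the shelf, and those lying on the tray, where they are.

Things in the scene. Friction and masses are not known exactly. Their poses are not given: they have to be found in the camera images.
- dehumidifier: mini dehumidifier, a low white box fixed to the shelf: 190 mm deep (x), 300 wide (y), flat deck 95 mm above the shelf; origin at the centre of its underside, its x pointing away from the robot. Five bays side by side in the front half of the deck (x = -50 mm, y = -104, -52, 0, 52, 104); the deck is level for 18 mm in front of them and 118 mm behind. An empty bay needs no attention
- bay_1 (a point): centre of the mouth of a bay, level with the deck: a well 54 x 48 mm (2 mm play round a cassette), its floor a sprung push-to-release platform. Push the latched cassette near its middle 3 to 5 mm down (about 7 N; hard stop at 5 mm) and let go: it rises 20 mm within 0.5 s and stands loose, 18 mm proud, 4 mm still in the well. Pushed right down and let go once more, it latches again
- bay_2 (a point): the same for the second bay, 52 mm from the first along the dehumidifier's y
- bay_3 (a point): the same for the third bay, in the middle
- bay_4 (a point): the same for the fourth bay
- bay_5 (a point): the same for the fifth bay, at the +y end
- filter_door (a joint): travel (m) of the louvred door, a white slatted panel 70 x 284 x 5 mm sliding on the deck along the dehumidifier's x, its top 6.5 mm above the deck: 0 = shut over the bays, 0.090 = fully open (pushed back, away from the robot), which leaves 27 mm of deck free behind the bays. Drags with 1.5 N, stays where left; starts up to 10 mm open
- door_grip (a point): middle of the upright grip rib on the filter door, a bar 12 mm thick (dehumidifier x), 70 mm long (y) and 18 mm high, standing on the door's middle; this point is half way up it, 15.5 mm above the deck; it moves with the door
- cassette_1: a spent desiccant cassette, a closed flat white plastic box 50 x 44 x 22 mm (x, y, z) with a grey grille on top, 60 to 110 g, one of up to five alike; origin at the centre of its underside. It starts flat in a bay, its x along the dehumidifier's x, latched with its top 2 mm below the deck, under the door. Some may be absent, their bays empty
- cassette_2: another such cassette, the same in all respects (may be absent)
- cassette_3: another such cassette, the same in all respects (may be absent)
- cassette_4: another such cassette, the same in all respects (may be absent)
- cassette_5: another such cassette, the same in all respects (may be absent)
- bamboo_tray: the bamboo tray lying loose on the shelf: 150 x 220 mm (its x, y), floor 6 mm thick, a rim 6 mm wide standing 8 mm above the floor; 600 g; origin at the centre of its underside, z up. Its +y end is taken up by the pill tin and the purple clip (from y = +38 mm on); the rest, the -y end and the middle, is free
- pill_tin: bystander: flat steel pill tin with a flip-top lid, 77 x 50 x 23 mm, lying at the +y end of the tray; origin at the centre of its underside
- purple_clip: bystander: small purple plastic clip, 12 x 46 x 9 mm, lying at the +y end of the tray; origin at its underside
- soap_dish: bystander: white ceramic soap dish, 85 x 120 x 26 mm, origin at its underside
- tumbler: bystander: white ceramic tumbler, 72 mm across, 95 mm high; origin at its underside
- lotion: bystander: white bottle, 60 mm across, 150 mm high; origin at its underside
- cotton_jar: bystander: glass jar, 76 mm across, 60 mm high; origin at its underside
- tissue_roll: bystander: toilet roll standing on end, 104 mm across, 100 mm high; origin at its underside

How it is judged:
On the way, in this order (a step that is already met when the one before it is completed fails the run):
1. the filter door has been slid fully open (value of joint filter_door above 0.08 m), for 0.2 s.
2. all the cassettes lie in one square pile on the bamboo tray (x of cassette_1 in the frame of bamboo_tray between -0.055 and 0.055 m and y of cassette_1 in the frame of bamboo_tray between -0.09 and 0.05 m and z of each of cassette_1, cassette_2, cassette_3, cassette_4, cassette_5 in the frame of bamboo_tray below 0.125 m and angle between the z axis of each of cassette_1, cassette_2, cassette_3, cassette_4, cassette_5 and the z axis of bamboo_tray, either way round below 0.09 rad and linear speed of each of cassette_1, cassette_2, cassette_3, cassette_4, cassette_5 below 0.03 m/s and horizontal distance between cassette_1 and cassette_2 below 0.008 m and angle between the x axis of cassette_1 and the x axis of cassette_2, either way round below 0.14 rad and horizontal distance between each of cassette_1, cassette_2 and cassette_3 below 0.008 m and angle between the x axis of each of cassette_1, cassette_2 and the x axis of cassette_3, either way round below 0.14 rad and horizontal distance between each of cassette_1, cassette_2, cassette_3 and cassette_4 below 0.008 m and angle between the x axis of each of cassette_1, cassette_2, cassette_3 and the x axis of cassette_4, either way round below 0.14 rad and horizontal distance between each of cassette_1, cassette_2, cassette_3, cassette_4 and cassette_5 below 0.008 m and angle between the x axis of each of cassette_1, cassette_2, cassette_3, cassette_4 and the x axis of cassette_5, either way round below 0.14 rad and x of cassette_2 in the frame of bamboo_tray between -0.055 and 0.055 m and y of cassette_2 in the frame of bamboo_tray between -0.09 and 0.05 m and x of cassette_3 in the frame of bamboo_tray between -0.055 and 0.055 m and y of cassette_3 in the frame of bamboo_tray between -0.09 and 0.05 m and x of cassette_4 in the frame of bamboo_tray between -0.055 and 0.055 m and y of cassette_4 in the frame of bamboo_tray between -0.09 and 0.05 m and x of cassette_5 in the frame of bamboo_tray between -0.055 and 0.055 m and y of cassette_5 in the frame of bamboo_tray between -0.09 and 0.05 m and z of any of cassette_1, cassette_2, cassette_3, cassette_4, cassette_5 in the frame of bamboo_tray below 0.034 m), for 0.2 s.
At the end, for the whole second after the job is handed in: All present cassettes lie at rest, flat within 5 degrees, either face up, in one pile on the tray's floor, no two more than 8 mm apart sideways or 8 degrees out of line, their centres within 55 mm in x and between -90 and +50 mm in y of the tray's origin; the filter door is shut to within 4 mm (all of step 2 and value of joint filter_door below 0.004 m); the robot touches nothing.
It fails at once if a bystander (pill tin, clip, soap dish, tumbler, bottle, jar or roll) is moved more than 40 mm (distance of any of pill_tin, purple_clip, soap_dish, tumbler, lotion, cotton_jar, tissue_roll from where it was at the start of the episode above 0.04 m).
Of cassette_1, cassette_2, cassette_3, cassette_4, cassette_5 only 3 to 5 are there at a start; the rules pass over those that are not, and their reading is None.
At some moment in a run one of cassette_1, cassette_2, cassette_3, cassette_4, cassette_5 may be knocked a few centimetres aside while the robot is not near it.
Once in a run the grip may slacken for a moment while it holds something.
It also fails if it takes over 210 s, if anything falls off the work surface, if the arm or the gripper's body presses on something with over 40 N, if the wrist force passes 120 N, or if a joint passes its speed limit or range.

### The arm

A 7-joint arm with a two-finger parallel gripper is mounted at the origin on the work surface. World frame = base frame: x ahead of the robot, y to its left, z up, the work surface at z = 0. Lengths are in m, angles in rad, forces in N, time in s.
With the tool pointing down it reaches from about 0.4 to 0.875 m from the base axis. Payload 6.5 kg.
Tool frame: the origin (TCP) lies at the centre of the arm's flange, where the gripper is bolted on; the fingertips stand 166 mm ahead of it and the grasp point (between the pads) lies 147 mm ahead of it (ctrl.hold_point_z is the distance from the TCP to the grasp point, in m); z points along the fingers, y is the direction in which the jaws open and shut (so a half turn about z gives the same grasp; the last joint's range is limited). The gripper opens to 88 mm and grips with 3 to 60 N. Pads are 18 mm wide; open, the fingers measure 123 mm over their backs; the gripper's body (75 mm by 187 mm) begins 45 mm behind the grasp point.
Start: joints at [-1.188, 0.536, -0.004, 1.538, 0.003, 1.067, -0.071], TCP at [0.282, 0.586, 0.405] pointing down, gripper open.
Joint ranges: [-2.7, 2.7], [-0.37, 2.16], [-1.27, 1.26], [0.24, 2.4], [-1.31, 4.45], [0.19, 1.91], [-2.76, 2.76]. Speed limits (rad/s): [2.39, 2.39, 3.14, 3.14, 3.14, 3.14, 3.14].

### API

Orientations are given as a 3x3 rotation matrix whose columns are the frame's x, y, z axes.
In Python, from rig import get_obs, optics, ticket, boxes_of, place_of, ctrl gives the robot as it stands.
- The arm moves only by the tool apply_moves, never from a script. Its argument "moves" is a list of rows, each a list of 3 entries, a list of its own where there are three numbers: the gripper's target within -1 to 1 (shut at 1, half-way at 0, fully open at -1), then the shift along the tool's x, y, z in m, then the turn about the tool's z in degrees. In form: [[fingers, [tx, ty, tz], roll], ...]. A call has 1 to 8 rows; each row is the pose to reach, as a shift and turn from the pose measured when the call began, along the tool's axes at that moment; what a row does not reach only later rows make up. A row lasts 1/12 s, in which the tool goes at most 41.7 mm and 7.16 degrees, less where a joint would pass 70% of its speed; a pose out of reach is approached as far as the arm can. A call with a gripper value outside its range is refused whole. The fingers move at their own pace and stop on an object; "force" is the grip in N (left out, the last holds). Time passes only in rows, so rows that repeat a pose let the fingers close. It gives the time, the measured TCP pose, the force and the opening at its end, in the units of the state.
- get_obs(): the state, without advancing time (a new reading comes with each control period).
- optics.grab_frame(name): name is "scene" or "top"; returns the picture (400x640x3 uint8, red, green, blue); there is no depth.
- optics.camera_params(name): a dict with "mtx" (3x3 intrinsics, pixels), "extrinsics" (4x4, takes a point from camera to world coordinates). Camera axes: x right, y down, z forward; pixel columns grow to the right and rows downward; lengths in m; the calibration is good to about 2 mm. A picture is of the moment at which its call begins. camera_params takes no time and is no camera call.
- ticket.job_done(): hands the job in, once; it reports no verdict.
Trained networks look in the newest picture that a camera, given by its name, has taken for a name from the list of things; names that differ only in an ending like _2 or _b are one class to them, and where a whole thing is asked for, a point or a joint stands for the part that bears it (a point fixed in the world has none). Each returns a list of dicts, best first, with "conf" (0 to 1); they miss things now and then, are a little off and sometimes report something else, mostly with a low value. They report only what shows in the picture. A call takes as long as a camera call.
- boxes_of(camera, query): "position" ([x, y, z] in m, in world coordinates, good to about 4 mm: the middle of the surface that is visible of it).
- place_of(camera, query): "position" ([x, y, z] in m, in world coordinates, good to about 4 mm: a listed point, or the origin of a listed thing).
The state is a dict: "clock": time; "joint_positions": joint angles; "qd": joint speeds; "joint_efforts": joint torques, N m; "position": TCP position; "orientation": TCP orientation; "contact_force": force on the tool from outside, world axes, zero at the start; "torque": the same for the moment, N m; "width": opening from 0.0 (shut) to 1.0 (fully open).
Only numpy, scipy, OpenCV 4.12 (cv2) and the standard library are available. Lean on these libraries where they do the work, as an engineer would, in place of code of your own. Each camera call takes 0.05 s, during which the arm holds its last target. There are 200 camera calls.

## Working session

There is one attempt and no reset: what is moved stays moved. The work goes in short steps, Python scripts to look and compute and a tool call to move; the robot and the scene stay as the last step left them, time stands still between calls to the robot, and variables do not carry over. Pictures are saved under pics/ and viewed, about 12 in all and at most 16, crops included, and the job is handed in when it is done.

Besides the shell and the picture viewer there is one more tool, called after ">>>" as name([rows], argument=value, ...), one row to a line, values as JSON. apply_moves: Moves the arm, as the interface text tells. Its arguments: {"type":"object","properties":{"moves":{"type":"array"},"force":{"type":"number"}},"required":["moves"]}

```bash
ls; mkdir -p pics
python3 - <<'E'
from rig import get_obs, optics, ticket, boxes_of, place_of, ctrl
import cv2,numpy as np
o=get_obs();print({k:np.round(v,3).tolist() for k,v in o.items()},ctrl.hold_point_z)
for c in("scene","top"):
    f=optics.grab_frame(c);cv2.imwrite(f"pics/{c}0.png",f[:,:,::-1])
    p=optics.camera_params(c);print(c,np.round(p["mtx"],1).tolist(),np.round(p["extrinsics"],3).tolist())
    for q in("dehumidifier","door_grip","bay_1","bamboo_tray","pill_tin","purple_clip","cassette_1","soap_dish","tumbler","lotion","cotton_jar","tissue_roll"):
        print(q,[(np.round(d["position"],3).tolist(),round(d["conf"],2)) for d in place_of(c,q)][:6])
E
```

```text
pics
{'clock': 0.0, 'joint_positions': [-1.188, 0.537, -0.004, 1.539, 0.003, 1.067, -0.071], 'qd': [-0.001, 0.001, -0.0, 0.001, -0.001, -0.0, 0.001], 'joint_efforts': [-0.0, -57.097, 0.991, -25.159, -0.056, 0.018, 0.0], 'position': [0.282, 0.585, 0.404], 'orientation': [[-0.901, 0.434, -0.001], [0.434, 0.901, -0.002], [-0.0, -0.002, -1.0]], 'contact_force': [-0.4, 0.26, -0.1], 'torque': [0.005, -0.055, -0.05], 'width': 0.999} 0.1473
scene [[410.4, 0.0, 311.8], [0.0, 410.4, 195.8], [0.0, 0.0, 1.0]] [[0.792, 0.478, -0.38, 1.013], [0.611, -0.611, 0.504, -0.583], [0.009, -0.631, -0.776, 1.013], [0.0, 0.0, 0.0, 1.0]]
dehumidifier [([0.534, 0.167, -0.002], 0.97), ([0.479, 0.214, 0.075], 0.66)]
door_grip [([0.491, 0.162, 0.111], 0.97)]
bay_1 [([0.475, 0.264, 0.097], 0.84), ([0.488, 0.056, 0.094], 0.74), ([0.485, 0.156, 0.092], 0.74), ([0.484, 0.109, 0.097], 0.71), ([0.48, 0.209, 0.093], 0.63)]
bamboo_tray [([0.503, -0.161, 0.002], 0.84)]
pill_tin [([0.505, -0.09, 0.002], 0.58)]
purple_clip [([0.43, -0.104, 0.006], 0.6), ([0.536, 0.165, -0.0], 0.57)]
cassette_1 [([0.484, 0.158, 0.072], 0.57)
[... 750 characters left out ...]
62), ([0.48, 0.214, 0.092], 0.61), ([0.477, 0.265, 0.096], 0.58), ([0.502, -0.092, 0.007], 0.32)]
bamboo_tray [([0.502, -0.164, 0.003], 0.94)]
pill_tin [([0.504, -0.092, 0.012], 0.94), ([0.531, 0.162, -0.003], 0.42)]
purple_clip [([0.429, -0.112, 0.003], 0.57)]
cassette_1 [([0.493, 0.059, 0.07], 0.66), ([0.481, 0.268, 0.071], 0.65), ([0.479, 0.212, 0.069], 0.63), ([0.491, 0.105, 0.07], 0.53), ([0.483, 0.161, 0.073], 0.43)]
soap_dish [([0.73, 0.045, -0.001], 0.86)]
tumbler [([0.534, -0.481, -0.001], 0.91)]
lotion [([0.426, -0.503, 0.0], 0.86), ([0.483, 0.162, 0.069], 0.23)]
cotton_jar [([0.735, -0.247, -0.001], 0.65), ([0.499, -0.093, 0.009], 0.54)]
tissue_roll [([0.529, 0.502, 0.003], 0.61)]
```

View pics/top0.png

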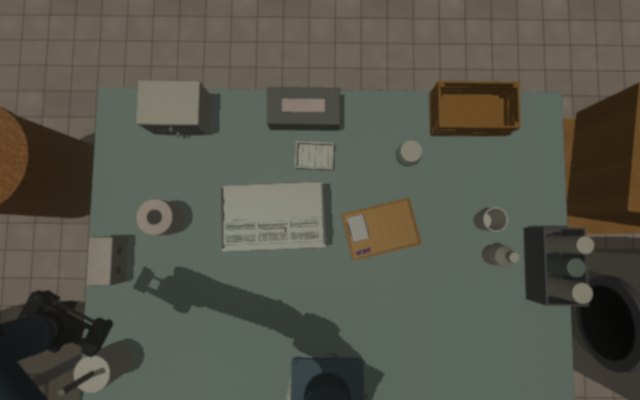

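View pics/scene0.png

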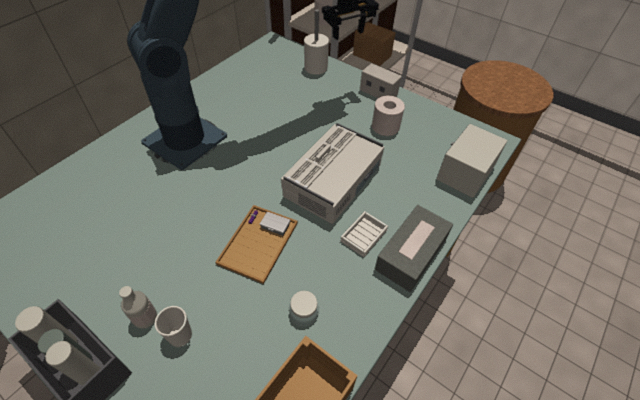

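The top view shows the dehumidifier at about (272,216) and the tray at (381,229), with the tin and clip at its left end. The scene view agrees: the door is nearly shut over the bays and the tray's middle and far end are free.

```bash
cat > h.py <<'E'
from rig import get_obs, optics, ticket, boxes_of, place_of, ctrl
import cv2,numpy as np
TH=np.radians(3.4); C=np.array([.4818,.160])   # bay_3 centre, dehumidifier yaw
def dh(x,y,c=C,th=TH):  # dehumidifier offsets from bay 3 -> world xy
    return c+np.array([[np.cos(th),-np.sin(th)],[np.sin(th),np.cos(th)]])@[x,y]
def go(xy,tip,head=None):
    """shift/roll to bring fingertips to xy,tip with tool y heading head deg (mod 180)"""
    o=get_obs();R=np.array(o["orientation"]);p=np.array(o["position"])
    d=R.T@(np.array([*xy,tip])-(p+R[:,2]*.166))
    h=np.degrees(np.arctan2(R[1,1],R[0,1])); r=0 if head is None else -((head-h+90)%180-90)
    print("to",np.round([*xy,tip],3),"shift mm",np.round(d*1e3,1),"roll",round(r,1),"| rows",round(max(np.linalg.norm(d)/.0417,abs(r)/7.16),1),"head",round(h,1),"tilt",np.round(R[:,2],4))
def snap(cam,name,cx=None,w=None,k=1):
    f=optics.grab_frame(cam)[:,:,::-1]
    if cx: f=f[cx[1]-w[1]:cx[1]+w[1],cx[0]-w[0]:cx[0]+w[0]]
    cv2.imwrite(f"pics/{name}.png",cv2.resize(f,None,fx=k,fy=k,interpolation=cv2.INTER_CUBIC))
def see(cam,q,n=6):
    optics.grab_frame(cam)
    r=[(np.round(d["position"],3).tolist(),round(d["conf"],2)) for d in place_of(cam,q)][:n];print(cam,q,r);return r
E
python3 -c "
from h import *
go(dh(-.035,0),.16,93.4)"
```

```text
to [0.447 0.158 0.16 ] shift mm [-334.1 -313.8   78.7] roll -29.1 | rows 11.2 head 64.3 tilt [ 0. -0. -1.]
```

>>> apply_moves([
  [1,[-0.334,-0.314,0.04],-29.1],
  [1,[-0.334,-0.314,0.04],-29.1],
  [1,[-0.334,-0.314,0.04],-29.1],
  [1,[-0.334,-0.314,0.04],-29.1],
  [1,[-0.334,-0.314,0.04],-29.1],
  [1,[-0.334,-0.314,0.04],-29.1],
  [1,[-0.334,-0.314,0.04],-29.1],
  [1,[-0.334,-0.314,0.04],-29.1],
], force=15)

```text
clock: 1.97
position: [0.4017, 0.2738, 0.3759]
orientation: [[-0.998, -0.059, 0.001], [-0.059, 0.998, 0.001], [-0.001, 0.0, -1.0]]
contact_force: [1.3, -0.4, -0.5]
width: 0.419
```

```bash
python3 -c "
from h import *
go(dh(-.035,0),.115,93.4)"
```

```text
to [0.447 0.158 0.115] shift mm [ -38.  -118.4   94.9] roll -0.0 | rows 3.8 head 93.4 tilt [ 6.e-04  5.e-04 -1.e+00]
```

>>> apply_moves([
  [1,[-0.038,-0.118,0.05],0],
  [1,[-0.038,-0.118,0.05],0],
  [1,[-0.038,-0.118,0.05],0],
  [1,[-0.038,-0.118,0.08],0],
  [1,[-0.038,-0.118,0.105],0],
  [1,[-0.038,-0.118,0.105],0],
  [1,[-0.038,-0.118,0.105],0],
])

```text
clock: 2.55
position: [0.4464, 0.1583, 0.2706]
orientation: [[-0.998, -0.059, -0.002], [-0.059, 0.998, -0.0], [0.002, -0.0, -1.0]]
contact_force: [1.4, 0.0, -0.7]
width: 0.003
```

```bash
python3 -c "
from h import *
go(dh(.075,0),.105,93.4)"
```

```text
to [0.557 0.164 0.105] shift mm [-110.7   -0.4   -0.6] roll -0.0 | rows 2.7 head 93.4 tilt [-1.5e-03 -3.0e-04 -1.0e+00]
```

Push the door: 110 mm in gentle steps.

>>> apply_moves([
  [1,[-0.015,0,0],0],
  [1,[-0.03,0,0],0],
  [1,[-0.045,0,0],0],
  [1,[-0.06,0,0],0],
  [1,[-0.075,0,0],0],
  [1,[-0.088,0,0],0],
  [1,[-0.098,0,0],0],
  [1,[-0.104,0,0],0],
])

```text
clock: 3.22
position: [0.5511, 0.1653, 0.2722]
orientation: [[-0.998, -0.06, -0.0], [-0.06, 0.998, 0.0], [0.0, 0.0, -1.0]]
contact_force: [-1.9, -1.0, 2.1]
width: 0.009
```

>>> apply_moves([
  [1,[-0.004,0,0],0],
  [1,[-0.006,0,0],0],
  [1,[-0.008,0,0],0],
  [1,[-0.008,0,0],0],
])

```text
clock: 3.55
position: [0.5576, 0.1666, 0.2728]
orientation: [[-0.998, -0.061, -0.004], [-0.061, 0.998, 0.0], [0.004, 0.001, -1.0]]
contact_force: [-7.5, 0.3, 6.4]
width: 0.003
```

>>> apply_moves([
  [0,[0.01,0,0],0],
  [0,[0.02,0,-0.04],0],
  [0,[0.02,0,-0.08],0],
  [1,[0.05,-0.08,-0.1],0],
  [1,[0.05,-0.16,-0.1],0],
  [1,[0.05,-0.24,-0.1],0],
  [1,[0.05,-0.24,-0.1],0],
  [1,[0.05,-0.24,-0.1],0],
])

```text
clock: 4.22
position: [0.5227, -0.041, 0.3727]
orientation: [[-0.998, -0.063, -0.001], [-0.063, 0.998, 0.001], [0.001, 0.001, -1.0]]
contact_force: [1.3, 0.2, 1.1]
width: 0.002
```

Run:
```python
from h import *
for c in("scene","top"):
    for q in("bay_1","cassette_1","door_grip","bamboo_tray"): see(c,q)
def proj(c,P):
    p=optics.camera_params(c);T=np.linalg.inv(p["extrinsics"]);x=p["mtx"]@(T@[*P,1])[:3];return (x/x[2])[:2]
a=optics.grab_frame("scene")[:,:,::-1];b=optics.grab_frame("top")[:,:,::-1]
P=[np.array([*dh(0,.052*i),.095]) for i in range(-2,3)]
out=[]
for c,f,k in(("scene",a,4),("top",b,5)):
    u=np.round(proj(c,P[2])).astype(int);w,h=(70,55)
    im=cv2.resize(f[u[1]-h:u[1]+h,u[0]-w:u[0]+w],(700,550),interpolation=cv2.INTER_CUBIC)
    for i in range(-2,3):
        q=[((proj(c,[*dh(sx*.027,.052*i+sy*.024),.095])-u+[w,h]+.0)*5).astype(int) for sx,sy in((-1,-1),(1,-1),(1,1),(-1,1))]
        cv2.polylines(im,[np.array(q)],True,(0,0,255),1)
    cv2.imwrite(f"pics/{c}1.png",im)
```

```text
scene bay_1 [([0.489, 0.051, 0.096], 0.93), ([0.485, 0.11, 0.097], 0.92), ([0.484, 0.159, 0.092], 0.86), ([0.481, 0.209, 0.094], 0.86), ([0.473, 0.261, 0.097], 0.84)]
scene cassette_1 [([0.479, 0.214, 0.073], 0.68), ([0.486, 0.16, 0.07], 0.59), ([0.488, 0.108, 0.07], 0.57), ([0.482, 0.261, 0.073], 0.56), ([0.487, 0.051, 0.072], 0.49)]
scene door_grip [([0.572, 0.162, 0.11], 0.67), ([0.431, -0.108, 0.009], 0.67)]
scene bamboo_tray [([0.506, -0.161, 0.004], 0.73)]
top bay_1 [([0.488, 0.105, 0.095], 0.94), ([0.477, 0.265, 0.094], 0.92), ([0.478, 0.215, 0.093], 0.82), ([0.49, 0.058, 0.093], 0.79), ([0.482, 0.159, 0.094], 0.56)]
top cassette_1 [([0.484, 0.163, 0.071], 0.83), ([0.491, 0.059, 0.069], 0.57), ([0.48, 0.262, 0.073], 0.54), ([0.491, 0.106, 0.071], 0.51), ([0.48, 0.21, 0.074], 0.5)]
top door_grip [([0.574, 0.16, 0.115], 0.91), ([0.737, -0.248, -0.001], 0.54)]
top bamboo_tray []
```

View pics/scene1.png

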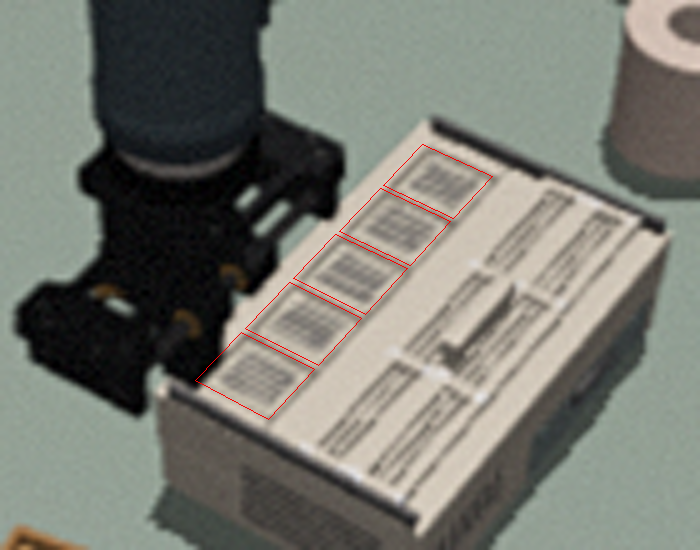

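View pics/top1.png

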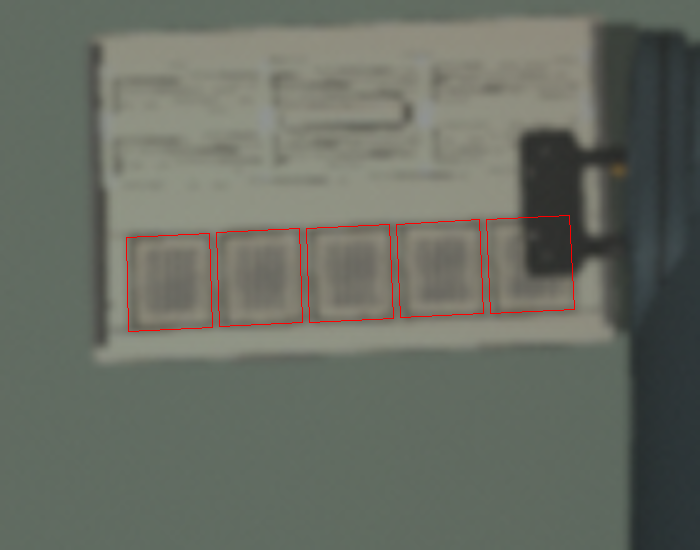

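All five cassettes show, latched in their bays, and the red outlines match in both views. The door is fully open. Bay 1 comes first, the one nearest the tray.

```bash
sed -i 's/.4818,.160/.4828,.160/' h.py
cat >> h.py <<'E'
def bay(n,tip): go(dh(0,.052*(n-3)),tip,93.4)
PILE=np.array([.510,-.196])
E
python3 -c "
from h import *
bay(1,.12)"
```

```text
to [0.489 0.056 0.12 ] shift mm [27.  97.7 85.4] roll 0.1 | rows 3.2 head 93.5 tilt [-3.9e-03  4.0e-04 -1.0e+00]
```

>>> apply_moves([
  [1,[0.027,0.098,0.02],0],
  [1,[0.027,0.098,0.06],0],
  [1,[0.027,0.098,0.085],0],
  [1,[0.027,0.098,0.1],0],
  [1,[0.027,0.098,0.1],0],
  [1,[0.027,0.098,0.1],0],
])

```text
clock: 5.62
position: [0.4892, 0.0563, 0.2709]
orientation: [[-0.998, -0.062, -0.007], [-0.062, 0.998, -0.0], [0.007, -0.0, -1.0]]
contact_force: [0.9, -0.3, -0.0]
width: 0.005
```

```bash
python3 -c "
from h import *
bay(1,.0875)"
```

```text
to [0.489 0.056 0.088] shift mm [-1.  -0.1 17.4] roll 0.2 | rows 0.4 head 93.6 tilt [-6.7e-03 -5.0e-04 -1.0e+00]
```

>>> apply_moves([
  [1,[-0.001,0,0.01],0],
  [1,[-0.001,0,0.014],0],
  [1,[-0.001,0,0.0175],0],
  [1,[-0.001,0,0.0175],0],
])

```text
clock: 5.95
position: [0.4917, 0.0553, 0.2547]
orientation: [[-0.998, -0.06, -0.003], [-0.06, 0.998, -0.0], [0.003, -0.0, -1.0]]
contact_force: [-0.0, -0.8, 5.7]
width: 0.005
```

>>> apply_moves([
  [1,[0,0,-0.02],0],
  [0.5,[0,0,-0.05],0],
  [-0.3,[0,0,-0.06],0],
  [-0.3,[0,0,-0.06],0],
  [-0.3,[0,0,-0.06],0],
  [-0.3,[0,0,-0.06],0],
  [-0.3,[0,0,-0.06],0],
  [-0.3,[0,0,-0.06],0],
])

```text
clock: 6.62
position: [0.4915, 0.0552, 0.3136]
orientation: [[-0.998, -0.06, -0.004], [-0.06, 0.998, -0.001], [0.005, -0.001, -1.0]]
contact_force: [0.1, 0.1, -0.1]
width: 0.513
```

```bash
python3 -c "
from h import *
print(get_obs()['width']);bay(1,.10)
snap('scene','s2',(285,190),(60,50),6);see('scene','cassette_1')"
```

```text
0.5126175338194856
to [0.489 0.056 0.1  ] shift mm [ 1.5  1.2 47.7] roll 0.0 | rows 1.1 head 93.4 tilt [-4.5e-03 -8.0e-04 -1.0e+00]
scene cassette_1 [([0.488, 0.108, 0.068], 0.58), ([0.479, 0.26, 0.072], 0.57), ([0.478, 0.212, 0.073], 0.56), ([0.488, 0.055, 0.094], 0.5), ([0.428, -0.508, -0.0], 0.44), ([0.489, 0.157, 0.074], 0.42)]
```

>>> apply_moves([
  [-0.35,[0.0015,0.001,0.01],0],
  [-0.35,[0.0015,0.001,0.01],0],
  [-0.35,[0.0015,0.001,0.03],0],
  [-0.35,[0.0015,0.001,0.0475],0],
  [-0.35,[0.0015,0.001,0.0475],0],
  [-0.35,[0.0015,0.001,0.0475],0],
], force=20)

```text
clock: 7.27
position: [0.491, 0.0585, 0.2671]
orientation: [[-0.998, -0.062, -0.001], [-0.062, 0.998, 0.002], [0.001, 0.002, -1.0]]
contact_force: [1.4, 5.9, 4.6]
width: 0.673
```

>>> apply_moves([
  [1,[0,0,0],0],
  [1,[0,0,0],0],
  [1,[0,0,0],0],
  [1,[0,0,0],0],
])

```text
clock: 7.6
position: [0.4907, 0.0578, 0.2668]
orientation: [[-0.998, -0.062, -0.002], [-0.062, 0.998, 0.001], [0.001, 0.002, -1.0]]
contact_force: [-0.2, -1.0, 1.1]
width: 0.493
```

>>> apply_moves([
  [1,[0,0,-0.015],0],
  [1,[0,0,-0.04],0],
  [1,[0,0,-0.08],0],
  [1,[0,0,-0.08],0],
])

```text
clock: 7.93
position: [0.4928, 0.0577, 0.3521]
orientation: [[-0.998, -0.061, 0.007], [-0.061, 0.998, 0.003], [-0.007, 0.003, -1.0]]
contact_force: [1.7, 1.3, -0.4]
width: 0.496
```

```bash
python3 -c "
from h import *
print(get_obs()['width']);go(PILE,.06,93.4)"
```

```text
0.49593302066066436
to [ 0.51  -0.196  0.06 ] shift mm [   0.3 -255.1  125.4] roll 0.1 | rows 6.8 head 93.5 tilt [ 0.0068  0.0032 -1.    ]
```

>>> apply_moves([
  [1,[0,-0.02,0],0],
  [1,[0,-0.055,0],0],
  [1,[0,-0.09,0],0],
  [1,[0,-0.125,0],0],
  [1,[0,-0.16,0.02],0],
  [1,[0,-0.195,0.05],0],
  [1,[0,-0.23,0.07],0],
  [1,[0,-0.255,0.08],0],
])

```text
clock: 8.6
position: [0.5073, -0.1991, 0.2685]
orientation: [[-0.998, -0.059, 0.003], [-0.059, 0.998, 0.003], [-0.004, 0.003, -1.0]]
contact_force: [0.2, 0.5, -0.1]
width: 0.499
```

>>> apply_moves([
  [1,[0,0,0],0],
  [1,[0,0,0],0],
  [1,[0,0,0],0],
])

```text
clock: 8.85
position: [0.5072, -0.1983, 0.2682]
orientation: [[-0.998, -0.059, 0.003], [-0.059, 0.998, 0.004], [-0.003, 0.004, -1.0]]
contact_force: [-0.4, -0.0, -1.4]
width: 0.496
```

```bash
python3 -c "
from h import *
print(get_obs()['width']);go(PILE,.016,93.4);see('top','cassette_1')"
```

```text
0.4959496636554486
to [ 0.51  -0.196  0.016] shift mm [-2.2  1.2 86.2] roll -0.0 | rows 2.1 head 93.4 tilt [ 0.0026  0.0042 -1.    ]
top cassette_1 [([0.48, 0.211, 0.072], 0.83), ([0.49, 0.106, 0.067], 0.73), ([0.479, 0.265, 0.069], 0.71), ([0.485, 0.163, 0.071], 0.53), ([0.534, -0.485, 0.002], 0.22)]
```

>>> apply_moves([
  [1,[-0.002,0.001,0.03],0],
  [1,[-0.002,0.001,0.06],0],
  [1,[-0.002,0.001,0.076],0],
  [1,[-0.002,0.001,0.083],0],
  [1,[-0.002,0.001,0.086],0],
  [1,[-0.002,0.001,0.087],0],
  [1,[-0.002,0.001,0.087],0],
])

```text
clock: 9.53
position: [0.5107, -0.1957, 0.183]
orientation: [[-0.998, -0.062, 0.006], [-0.062, 0.998, 0.004], [-0.006, 0.003, -1.0]]
contact_force: [0.2, -0.5, -0.1]
width: 0.495
```

>>> apply_moves([
  [-0.35,[0,0,0],0],
  [-0.35,[0,0,0],0],
  [-0.35,[0,0,0],0],
  [-0.35,[0,0,0],0],
  [-0.35,[0,0,-0.02],0],
  [-0.35,[0,0,-0.05],0],
  [-0.35,[0,0,-0.09],0],
  [-0.35,[0,0,-0.12],0],
])

```text
clock: 10.2
position: [0.5101, -0.1963, 0.3054]
orientation: [[-0.998, -0.062, 0.007], [-0.062, 0.998, 0.003], [-0.007, 0.003, -1.0]]
contact_force: [0.9, -0.1, -0.3]
width: 0.675
```

>>> apply_moves([
  [1,[0,0.03,-0.025],0],
  [1,[0,0.07,-0.025],0],
  [1,[0.007,0.11,-0.025],0],
  [1,[0.018,0.15,-0.025],0],
  [1,[0.02,0.19,-0.025],0],
  [1,[0.02,0.23,-0.025],0],
  [1,[0.02,0.27,-0.025],0],
  [1,[0.02,0.29,-0.025],0],
])

```text
clock: 10.87
position: [0.4712, 0.0967, 0.3315]
orientation: [[-0.998, -0.067, 0.007], [-0.067, 0.998, 0.005], [-0.008, 0.005, -1.0]]
contact_force: [-0.1, -0.9, -0.0]
width: 0.091
```

```bash
python3 -c "
from h import *
bay(2,.10);see('top','cassette_1');see('scene','cassette_1')"
```

```text
to [0.486 0.108 0.1  ] shift mm [-13.6   9.2  65.6] roll 0.4 | rows 1.6 head 93.8 tilt [ 0.0074  0.0055 -1.    ]
top cassette_1 [([0.514, -0.195, 0.004], 0.79), ([0.48, 0.264, 0.069], 0.77), ([0.48, 0.211, 0.068], 0.58), ([0.526, 0.503, -0.001], 0.29)]
scene cassette_1 [([0.509, -0.196, 0.008], 0.83), ([0.477, 0.261, 0.074], 0.72), ([0.488, 0.161, 0.072], 0.54), ([0.488, 0.111, 0.068], 0.52), ([0.48, 0.213, 0.075], 0.44)]
```

Cassette 1 is on the tray. Bay 2 next.

>>> apply_moves([
  [1,[-0.0135,0.009,0.03],0],
  [1,[-0.0135,0.009,0.06],0],
  [1,[-0.0135,0.009,0.066],0],
  [1,[-0.0135,0.009,0.07],0],
  [1,[-0.0135,0.009,0.075],0],
  [1,[-0.0135,0.009,0.0785],0],
  [1,[-0.0135,0.009,0.0785],0],
])

```text
clock: 11.65
position: [0.4849, 0.0999, 0.2544]
orientation: [[-0.998, -0.06, 0.005], [-0.06, 0.998, 0.001], [-0.005, 0.001, -1.0]]
contact_force: [-4.7, -3.1, 10.6]
width: 0.006
```

>>> apply_moves([
  [1,[0,0,-0.02],0],
  [0.5,[0,0,-0.05],0],
  [-0.35,[0,0,-0.06],0],
  [-0.35,[0,0,-0.06],0],
  [-0.35,[0,0,-0.06],0],
  [-0.35,[0,0,-0.06],0],
  [-0.35,[0,0,-0.06],0],
  [-0.35,[0,0,-0.06],0],
])

```text
clock: 12.32
position: [0.4843, 0.0997, 0.3134]
orientation: [[-0.998, -0.06, 0.003], [-0.06, 0.998, 0.001], [-0.003, 0.001, -1.0]]
contact_force: [-0.2, -0.2, 0.9]
width: 0.509
```

```bash
python3 -c "
from h import *
bay(2,.1005);see('scene','cassette_1')"
```

```text
to [0.486 0.108 0.1  ] shift mm [-1.5  8.2 46.9] roll 0.1 | rows 1.1 head 93.5 tilt [ 2.8e-03  7.0e-04 -1.0e+00]
scene cassette_1 [([0.51, -0.197, 0.006], 0.66), ([0.488, 0.16, 0.074], 0.58), ([0.479, 0.264, 0.074], 0.57), ([0.486, 0.111, 0.089], 0.55)]
```

>>> apply_moves([
  [-0.35,[-0.0015,0.008,0.005],0],
  [-0.35,[-0.0015,0.008,0.01],0],
  [-0.35,[-0.0015,0.008,0.015],0],
  [-0.35,[-0.0015,0.008,0.03],0],
  [-0.35,[-0.0015,0.008,0.047],0],
  [-0.35,[-0.0015,0.008,0.047],0],
  [-0.35,[-0.0015,0.008,0.047],0],
])

```text
clock: 13.0
position: [0.4851, 0.1078, 0.2658]
orientation: [[-0.998, -0.06, 0.001], [-0.06, 0.998, 0.0], [-0.001, -0.0, -1.0]]
contact_force: [-0.1, 0.3, 0.2]
width: 0.676
```

>>> apply_moves([
  [1,[0,0,0],0],
  [1,[0,0,0],0],
  [1,[0,0,0],0],
  [1,[0,0,0],0],
])

```text
clock: 13.33
position: [0.4854, 0.1078, 0.2665]
orientation: [[-0.998, -0.06, 0.002], [-0.06, 0.998, 0.0], [-0.002, 0.0, -1.0]]
contact_force: [0.1, -0.1, 1.7]
width: 0.498
```

>>> apply_moves([
  [1,[0,0,-0.015],0],
  [1,[0,0,-0.04],0],
  [1,[0,0,-0.08],0],
  [1,[0,0,-0.08],0],
  [1,[0,0,-0.08],0],
])

```text
clock: 13.75
position: [0.486, 0.108, 0.3486]
orientation: [[-0.998, -0.06, 0.007], [-0.06, 0.998, 0.002], [-0.007, 0.002, -1.0]]
contact_force: [0.9, -0.2, -1.9]
width: 0.496
```

```bash
python3 -c "
from h import *
print(get_obs()['width']);go(PILE,.1,93.4)"
```

```text
0.49574507982377114
to [ 0.51  -0.196  0.1  ] shift mm [  -3.9 -305.3   82.1] roll 0.1 | rows 7.6 head 93.5 tilt [ 0.0068  0.0019 -1.    ]
```

>>> apply_moves([
  [1,[0,-0.03,0],0],
  [1,[0,-0.065,0],0],
  [1,[0,-0.105,0],0],
  [1,[-0.004,-0.145,0],0],
  [1,[-0.004,-0.185,0.02],0],
  [1,[-0.004,-0.225,0.04],0],
  [1,[-0.004,-0.265,0.06],0],
  [1,[-0.004,-0.305,0.07],0],
])

```text
clock: 14.42
position: [0.507, -0.1887, 0.2775]
orientation: [[-0.998, -0.061, 0.003], [-0.061, 0.998, 0.003], [-0.003, 0.003, -1.0]]
contact_force: [1.0, 0.1, -1.4]
width: 0.498
```

>>> apply_moves([
  [1,[0,0,0],0],
  [1,[0,0,0],0],
  [1,[0,0,0],0],
  [1,[0,0,0],0],
])

```text
clock: 14.75
position: [0.5071, -0.1871, 0.2772]
orientation: [[-0.998, -0.063, 0.002], [-0.063, 0.998, 0.005], [-0.003, 0.004, -1.0]]
contact_force: [0.6, 0.5, -1.0]
width: 0.495
```

```bash
python3 -c "
from h import *
print(get_obs()['width']);go(PILE,.038,93.4);see('scene','cassette_1')"
```

```text
0.4947245553090198
to [ 0.51  -0.196  0.038] shift mm [ -1.6 -10.1  73.2] roll 0.2 | rows 1.8 head 93.6 tilt [ 0.0024  0.0045 -1.    ]
scene cassette_1 [([0.509, -0.196, 0.006], 0.76), ([0.485, 0.16, 0.072], 0.7), ([0.478, 0.263, 0.072], 0.6), ([0.507, -0.184, 0.099], 0.59), ([0.476, 0.216, 0.071], 0.53), ([0.737, -0.248, -0.0], 0.29)]
```

>>> apply_moves([
  [1,[-0.0015,-0.01,0.02],0],
  [1,[-0.0015,-0.01,0.045],0],
  [1,[-0.0015,-0.01,0.06],0],
  [1,[-0.0015,-0.01,0.068],0],
  [1,[-0.0015,-0.01,0.071],0],
  [1,[-0.0015,-0.01,0.0735],0],
  [1,[-0.0015,-0.01,0.0735],0],
])

```text
clock: 15.43
position: [0.5102, -0.1964, 0.2047]
orientation: [[-0.998, -0.065, 0.004], [-0.065, 0.998, 0.004], [-0.005, 0.004, -1.0]]
contact_force: [-0.2, 0.0, -0.6]
width: 0.5
```

```bash
python3 -c "
from h import *
go(PILE,.038,93.4)"
```

```text
to [ 0.51  -0.196  0.038] shift mm [ 0.9 -0.2  0.7] roll 0.3 | rows 0.0 head 93.7 tilt [ 0.0043  0.0038 -1.    ]
```

>>> apply_moves([
  [1,[0,0,0.001],0],
  [-0.35,[0,0,0.001],0],
  [-0.35,[0,0,0.001],0],
  [-0.35,[0,0,0.001],0],
  [-0.35,[0,0,0.001],0],
  [-0.35,[0,0,-0.02],0],
  [-0.35,[0,0,-0.05],0],
  [-0.35,[0,0,-0.1],0],
])

```text
clock: 16.1
position: [0.5086, -0.1962, 0.2953]
orientation: [[-0.998, -0.065, -0.001], [-0.065, 0.998, 0.005], [0.0, 0.005, -1.0]]
contact_force: [0.3, -0.5, 0.1]
width: 0.674
```

>>> apply_moves([
  [1,[0,0.02,-0.04],0],
  [1,[0,0.06,-0.04],0],
  [1,[0.007,0.1,-0.04],0],
  [1,[0.008,0.14,-0.04],0],
  [1,[0.008,0.18,-0.04],0],
  [1,[0.008,0.22,-0.04],0],
  [1,[0.008,0.26,-0.04],0],
  [1,[0.008,0.3,-0.04],0],
])

```text
clock: 16.77
position: [0.4807, 0.1042, 0.3373]
orientation: [[-0.998, -0.065, -0.0], [-0.065, 0.998, 0.006], [-0.0, 0.006, -1.0]]
contact_force: [0.9, -0.2, 0.6]
width: 0.094
```

>>> apply_moves([
  [1,[0,0.05,0],0],
  [1,[0,0.05,0],0],
  [1,[0,0.05,0],0],
  [1,[0,0.05,0],0],
])

```text
clock: 17.1
position: [0.4774, 0.1539, 0.3376]
orientation: [[-0.998, -0.066, -0.0], [-0.066, 0.998, 0.005], [-0.0, 0.005, -1.0]]
contact_force: [-0.4, -0.3, -0.5]
width: 0.009
```

```bash
python3 -c "
from h import *
bay(3,.10);see('top','cassette_1');see('scene','cassette_1');bay(3,.1)"
```

```text
to [0.483 0.16  0.1  ] shift mm [-5.8  4.5 71.6] roll 0.4 | rows 1.7 head 93.8 tilt [-3.e-04  5.e-03 -1.e+00]
top cassette_1 [([0.511, -0.194, 0.005], 0.59)]
scene cassette_1 [([0.511, -0.197, 0.025], 0.9), ([0.507, -0.195, 0.005], 0.63), ([0.478, 0.211, 0.072], 0.6), ([0.486, 0.157, 0.072], 0.48), ([0.477, 0.26, 0.073], 0.46)]
to [0.483 0.16  0.1  ] shift mm [-5.5  6.4 71.6] roll 0.1 | rows 1.7 head 93.5 tilt [-2.0e-04  4.7e-03 -1.0e+00]
```

>>> apply_moves([
  [1,[-0.0055,0.006,0.03],0.2],
  [1,[-0.0055,0.006,0.06],0.2],
  [1,[-0.0055,0.006,0.07],0.2],
  [1,[-0.0055,0.006,0.075],0.2],
  [1,[-0.0055,0.006,0.08],0.2],
  [1,[-0.0055,0.006,0.0845],0.2],
  [1,[-0.0055,0.006,0.0845],0.2],
])

```text
clock: 17.88
position: [0.4828, 0.1578, 0.2546]
orientation: [[-0.998, -0.057, -0.002], [-0.057, 0.998, 0.004], [0.001, 0.004, -1.0]]
contact_force: [-3.2, -2.7, 5.9]
width: 0.001
```

>>> apply_moves([
  [1,[0,0,-0.02],0],
  [0.5,[0,0,-0.05],0],
  [-0.35,[0,0,-0.06],0],
  [-0.35,[0,0,-0.06],0],
  [-0.35,[0,0,-0.06],0],
  [-0.35,[0,0,-0.06],0],
  [-0.35,[0,0,-0.06],0],
  [-0.35,[0,0,-0.06],0],
])

```text
clock: 18.55
position: [0.4825, 0.1575, 0.3135]
orientation: [[-0.998, -0.057, -0.003], [-0.057, 0.998, 0.003], [0.003, 0.003, -1.0]]
contact_force: [0.5, -0.0, -0.3]
width: 0.511
```

```bash
python3 -c "
from h import *
see('scene','cassette_1');bay(3,.1005)"
```

```text
scene cassette_1 [([0.514, -0.196, 0.026], 0.91), ([0.485, 0.163, 0.092], 0.71), ([0.479, 0.26, 0.071], 0.63), ([0.506, -0.199, 0.006], 0.61), ([0.48, 0.211, 0.074], 0.6)]
to [0.483 0.16  0.1  ] shift mm [-0.9  1.8 47.3] roll -0.2 | rows 1.1 head 93.2 tilt [-0.003  0.003 -1.   ]
```

Cassette 3 is up.

>>> apply_moves([
  [-0.35,[-0.001,0.002,0.005],-0.2],
  [-0.35,[-0.001,0.002,0.01],-0.2],
  [-0.35,[-0.001,0.002,0.015],-0.2],
  [-0.35,[-0.001,0.002,0.03],-0.2],
  [-0.35,[-0.001,0.002,0.047],-0.2],
  [-0.35,[-0.001,0.002,0.047],-0.2],
  [-0.35,[-0.001,0.002,0.047],-0.2],
])

```text
clock: 19.23
position: [0.4829, 0.1596, 0.2659]
orientation: [[-0.998, -0.06, -0.005], [-0.06, 0.998, 0.002], [0.005, 0.002, -1.0]]
contact_force: [-0.2, -0.2, -0.8]
width: 0.681
```

>>> apply_moves([
  [1,[0,0,0],0],
  [1,[0,0,0],0],
  [1,[0,0,0],0],
  [1,[0,0,0],0],
])

```text
clock: 19.57
position: [0.4832, 0.1597, 0.2666]
orientation: [[-0.998, -0.06, -0.004], [-0.06, 0.998, 0.003], [0.004, 0.003, -1.0]]
contact_force: [-0.7, -0.4, 2.2]
width: 0.494
```

>>> apply_moves([
  [1,[0,0,-0.015],0],
  [1,[0,0,-0.04],0],
  [1,[0,0,-0.08],0],
  [1,[0,-0.02,-0.08],0],
  [1,[0,-0.05,-0.08],0],
  [1,[0,-0.05,-0.08],0],
  [1,[0,-0.05,-0.08],0],
])

```text
clock: 20.15
position: [0.4866, 0.1078, 0.3469]
orientation: [[-0.998, -0.057, -0.004], [-0.057, 0.998, 0.002], [0.004, 0.002, -1.0]]
contact_force: [0.8, 1.0, -0.5]
width: 0.496
```

```bash
python3 -c "
from h import *
print(get_obs()['width']);go(PILE,.1,93.4)"
```

```text
0.49589142939206954
to [ 0.51  -0.196  0.1  ] shift mm [  -7.  -305.2   80.2] roll -0.2 | rows 7.6 head 93.2 tilt [-0.0036  0.0021 -1.    ]
```

>>> apply_moves([
  [1,[0,-0.03,0],0],
  [1,[0,-0.065,0],0],
  [1,[0,-0.105,0],0],
  [1,[-0.005,-0.145,0],0],
  [1,[-0.007,-0.185,0.02],0],
  [1,[-0.007,-0.225,0.04],0],
  [1,[-0.007,-0.265,0.06],0],
  [1,[-0.007,-0.305,0.07],0],
])

```text
clock: 20.82
position: [0.5101, -0.1878, 0.2768]
orientation: [[-0.998, -0.059, -0.005], [-0.059, 0.998, 0.004], [0.005, 0.004, -1.0]]
contact_force: [1.0, 0.7, -0.9]
width: 0.497
```

>>> apply_moves([
  [1,[0,-0.01,0],0],
  [1,[0,-0.01,0],0],
  [1,[0,-0.01,0],0],
  [1,[0,-0.01,0],0],
])

```text
clock: 21.15
position: [0.5113, -0.1956, 0.277]
orientation: [[-0.998, -0.062, -0.005], [-0.062, 0.998, 0.005], [0.004, 0.005, -1.0]]
contact_force: [0.1, 0.6, -0.0]
width: 0.498
```

```bash
python3 -c "
from h import *
print(get_obs()['width']);go(PILE,.06,93.4);see('scene','cassette_1')"
```

```text
0.49785993673973866
to [ 0.51  -0.196  0.06 ] shift mm [ 0.4 -1.5 51. ] roll 0.1 | rows 1.2 head 93.5 tilt [-0.0047  0.0051 -1.    ]
scene cassette_1 [([0.515, -0.195, 0.025], 0.72), ([0.476, 0.212, 0.072], 0.71), ([0.515, -0.196, 0.103], 0.64), ([0.509, -0.196, 0.008], 0.5), ([0.479, 0.261, 0.072], 0.46)]
```

>>> apply_moves([
  [1,[0,-0.001,0.02],0],
  [1,[0,-0.001,0.035],0],
  [1,[0,-0.001,0.044],0],
  [1,[0,-0.001,0.048],0],
  [1,[0,-0.001,0.05],0],
  [1,[0,-0.001,0.0515],0],
  [1,[0,-0.001,0.0515],0],
])

```text
clock: 21.83
position: [0.5114, -0.1963, 0.2261]
orientation: [[-0.998, -0.062, -0.004], [-0.062, 0.998, 0.004], [0.003, 0.005, -1.0]]
contact_force: [0.5, -1.0, 0.2]
width: 0.497
```

```bash
python3 -c "
from h import *
go(PILE,.06,93.4)
snap('scene','s3',(258,240),(50,45),8)"
```

```text
to [ 0.51  -0.196  0.06 ] shift mm [ 0.8 -0.4  0.1] roll 0.2 | rows 0.0 head 93.6 tilt [-0.0036  0.0044 -1.    ]
```

View pics/s3.png

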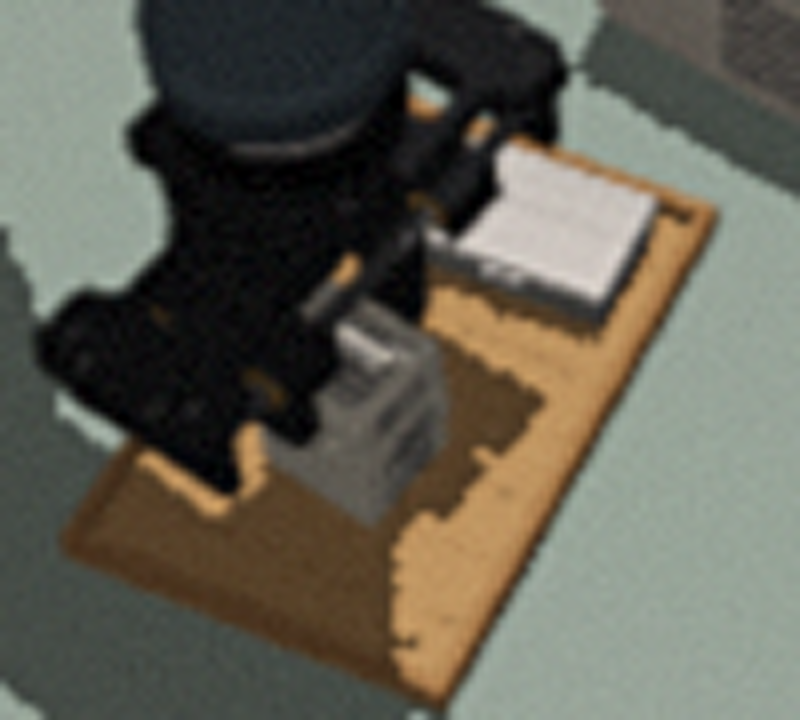

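The pile at crop (370,420) is square, with the third cassette held on top of it. Releasing it and going to bay 4.

>>> apply_moves([
  [1,[0,0,0.0005],0],
  [-0.35,[0,0,0.0005],0],
  [-0.35,[0,0,0.0005],0],
  [-0.35,[0,0,0.0005],0],
  [-0.35,[0,0,0.0005],0],
  [-0.35,[0,0,-0.02],0],
  [-0.35,[0,0,-0.05],0],
  [-0.35,[0,0,-0.1],0],
])

```text
clock: 22.55
position: [0.5106, -0.1963, 0.3167]
orientation: [[-0.998, -0.062, -0.009], [-0.062, 0.998, 0.006], [0.008, 0.006, -1.0]]
contact_force: [0.4, -1.2, 0.5]
width: 0.674
```

>>> apply_moves([
  [1,[0,0.03,-0.02],0],
  [1,[0,0.07,-0.02],0],
  [1,[0.005,0.11,-0.02],0],
  [1,[0.005,0.15,-0.02],0],
  [1,[0.005,0.19,-0.02],0],
  [1,[0.005,0.23,-0.02],0],
  [1,[0.005,0.27,-0.02],0],
  [1,[0.005,0.31,-0.02],0],
])

```text
clock: 23.22
position: [0.4859, 0.1145, 0.339]
orientation: [[-0.998, -0.062, -0.008], [-0.062, 0.998, 0.006], [0.008, 0.006, -1.0]]
contact_force: [0.1, -0.4, 0.3]
width: 0.093
```

>>> apply_moves([
  [1,[0,0.04,0],0],
  [1,[0,0.08,0],0],
  [1,[0,0.1,0],0],
  [1,[0,0.1,0],0],
  [1,[0,0.1,0],0],
  [1,[0,0.1,0],0],
])

```text
clock: 23.72
position: [0.4798, 0.213, 0.3395]
orientation: [[-0.998, -0.061, -0.009], [-0.061, 0.998, 0.005], [0.008, 0.005, -1.0]]
contact_force: [-0.8, -0.0, 0.3]
width: 0.003
```

```bash
python3 -c "
from h import *
bay(4,.10);see('scene','cassette_1');see('top','cassette_1');bay(4,.1)"
```

```text
to [0.48  0.212 0.1  ] shift mm [-1.8 -2.4 73.5] roll 0.1 | rows 1.8 head 93.5 tilt [-0.0086  0.0048 -1.    ]
scene cassette_1 [([0.514, -0.194, 0.05], 0.87), ([0.479, 0.263, 0.072], 0.71), ([0.481, 0.212, 0.074], 0.7), ([0.506, -0.198, 0.007], 0.6), ([0.513, -0.195, 0.029], 0.6)]
top cassette_1 [([0.512, -0.196, 0.047], 0.7), ([0.515, -0.202, 0.023], 0.53), ([0.477, 0.209, 0.071], 0.46), ([0.509, -0.194, 0.002], 0.45)]
to [0.48  0.212 0.1  ] shift mm [-1.6 -2.3 73.7] roll 0.0 | rows 1.8 head 93.4 tilt [-0.0083  0.0055 -1.    ]
```

>>> apply_moves([
  [1,[-0.0015,-0.002,0.03],0],
  [1,[-0.0015,-0.002,0.06],0],
  [1,[-0.0015,-0.002,0.07],0],
  [1,[-0.0015,-0.002,0.077],0],
  [1,[-0.0015,-0.002,0.082],0],
  [1,[-0.0015,-0.002,0.0865],0],
  [1,[-0.0015,-0.002,0.0865],0],
])

```text
clock: 24.5
position: [0.4809, 0.2108, 0.2546]
orientation: [[-0.998, -0.059, -0.009], [-0.059, 0.998, 0.004], [0.009, 0.005, -1.0]]
contact_force: [-2.8, -2.7, 5.3]
width: 0.006
```

>>> apply_moves([
  [1,[0,0,-0.02],0],
  [0.5,[0,0,-0.05],0],
  [-0.35,[0,0,-0.06],0],
  [-0.35,[0,0,-0.06],0],
  [-0.35,[0,0,-0.06],0],
  [-0.35,[0,0,-0.06],0],
  [-0.35,[0,0,-0.06],0],
  [-0.35,[0,0,-0.06],0],
])

```text
clock: 25.17
position: [0.4811, 0.2104, 0.3135]
orientation: [[-0.998, -0.059, -0.011], [-0.059, 0.998, 0.004], [0.011, 0.004, -1.0]]
contact_force: [-0.1, 0.2, -0.6]
width: 0.506
```

```bash
python3 -c "
from h import *
see('scene','cassette_1');bay(4,.1005)"
```

```text
scene cassette_1 [([0.478, 0.213, 0.092], 0.72), ([0.516, -0.195, 0.054], 0.67), ([0.514, -0.194, 0.026], 0.6), ([0.479, 0.263, 0.071], 0.56), ([0.507, -0.197, 0.009], 0.42)]
to [0.48  0.212 0.1  ] shift mm [-0.8  0.6 47.3] roll -0.0 | rows 1.1 head 93.4 tilt [-0.0107  0.0038 -0.9999]
```

>>> apply_moves([
  [-0.35,[-0.001,0.001,0.005],0],
  [-0.35,[-0.001,0.001,0.01],0],
  [-0.35,[-0.001,0.001,0.015],0],
  [-0.35,[-0.001,0.001,0.03],0],
  [-0.35,[-0.001,0.001,0.047],0],
  [-0.35,[-0.001,0.001,0.047],0],
  [-0.35,[-0.001,0.001,0.047],0],
])

```text
clock: 25.85
position: [0.4813, 0.2115, 0.266]
orientation: [[-0.998, -0.059, -0.013], [-0.059, 0.998, 0.003], [0.013, 0.003, -1.0]]
contact_force: [0.1, 0.2, -0.7]
width: 0.678
```

>>> apply_moves([
  [1,[0,0,0],0],
  [1,[0,0,0],0],
  [1,[0,0,0],0],
  [1,[0,0,0],0],
])

```text
clock: 26.18
position: [0.4815, 0.2116, 0.2666]
orientation: [[-0.998, -0.059, -0.012], [-0.059, 0.998, 0.003], [0.012, 0.004, -1.0]]
contact_force: [1.3, -0.8, 2.3]
width: 0.497
```

>>> apply_moves([
  [1,[0,0,-0.015],0],
  [1,[0,0,-0.04],0],
  [1,[0,0,-0.08],0],
  [1,[0,-0.02,-0.08],0],
  [1,[0,-0.05,-0.08],0],
  [1,[0,-0.09,-0.08],0],
  [1,[0,-0.11,-0.08],0],
  [1,[0,-0.11,-0.08],0],
])

```text
clock: 26.85
position: [0.4891, 0.0961, 0.3465]
orientation: [[-0.999, -0.052, -0.012], [-0.052, 0.999, 0.001], [0.012, 0.001, -1.0]]
contact_force: [0.8, -0.5, -0.9]
width: 0.496
```

```bash
python3 -c "
from h import *
print(get_obs()['width']);go(PILE,.1,93.4)"
```

```text
0.4961021092878536
to [ 0.51  -0.196  0.1  ] shift mm [  -8.6 -293.1   80.1] roll -0.4 | rows 7.3 head 93.0 tilt [-1.160e-02  7.000e-04 -9.999e-01]
```

>>> apply_moves([
  [1,[0,-0.03,0],-0.4],
  [1,[0,-0.065,0],-0.4],
  [1,[0,-0.105,0],-0.4],
  [1,[-0.005,-0.145,0],-0.4],
  [1,[-0.009,-0.185,0.01],-0.4],
  [1,[-0.009,-0.225,0.03],-0.4],
  [1,[-0.009,-0.265,0.05],-0.4],
  [1,[-0.009,-0.293,0.06],-0.4],
])

```text
clock: 27.52
position: [0.5123, -0.1977, 0.2849]
orientation: [[-0.998, -0.059, -0.012], [-0.059, 0.998, 0.001], [0.012, 0.001, -1.0]]
contact_force: [-0.8, -0.8, -1.4]
width: 0.495
```

>>> apply_moves([
  [1,[0,-0.005,0],0],
  [1,[0,-0.005,0],0],
  [1,[0,-0.005,0],0],
  [1,[0,-0.005,0],0],
])

```text
clock: 27.85
position: [0.5133, -0.2005, 0.2854]
orientation: [[-0.998, -0.061, -0.011], [-0.061, 0.998, 0.002], [0.011, 0.003, -1.0]]
contact_force: [0.4, 0.2, -0.2]
width: 0.501
```

```bash
python3 -c "
from h import *
print(get_obs()['width']);go(PILE+[.001,0],.082,93.4);see('scene','cassette_1')"
```

```text
0.500630759789405
to [ 0.511 -0.196  0.082] shift mm [-0.2  4.1 37.4] roll 0.1 | rows 0.9 head 93.5 tilt [-0.0111  0.0019 -0.9999]
scene cassette_1 [([0.507, -0.197, 0.008], 0.62), ([0.51, -0.2, 0.111], 0.62), ([0.516, -0.198, 0.052], 0.54), ([0.479, 0.26, 0.073], 0.47), ([0.512, -0.193, 0.026], 0.41)]
```

>>> apply_moves([
  [1,[0,0.004,0.01],0],
  [1,[0,0.004,0.022],0],
  [1,[0,0.004,0.03],0],
  [1,[0,0.004,0.034],0],
  [1,[0,0.004,0.0365],0],
  [1,[0,0.004,0.0375],0],
  [1,[0,0.004,0.0375],0],
])

```text
clock: 28.53
position: [0.5125, -0.1966, 0.2479]
orientation: [[-0.998, -0.061, -0.011], [-0.061, 0.998, 0.002], [0.011, 0.002, -1.0]]
contact_force: [-0.5, 0.4, -2.1]
width: 0.496
```

```bash
python3 -c "
from h import *
go(PILE+[.001,0],.082,93.4);print(get_obs()['contact_force'])"
```

```text
to [ 0.511 -0.196  0.082] shift mm [-0.4  0.3 -0.1] roll 0.1 | rows 0.0 head 93.5 tilt [-0.0115  0.0017 -0.9999]
[-0.45658281  0.37156139 -2.11913514]
```

>>> apply_moves([
  [1,[0,0,0.0005],0],
  [-0.35,[0,0,0.0005],0],
  [-0.35,[0,0,0.0005],0],
  [-0.35,[0,0,0.0005],0],
  [-0.35,[0,0,0.0005],0],
  [-0.35,[0,0,-0.02],0],
  [-0.35,[0,0,-0.05],0],
  [-0.35,[0,0,-0.085],0],
])

```text
clock: 29.2
position: [0.5127, -0.1965, 0.3325]
orientation: [[-0.998, -0.061, -0.015], [-0.061, 0.998, 0.003], [0.015, 0.004, -1.0]]
contact_force: [0.8, -0.0, 0.2]
width: 0.677
```

>>> apply_moves([
  [1,[0,0.03,-0.01],0],
  [1,[0,0.07,-0.01],0],
  [1,[0.005,0.11,-0.01],0],
  [1,[0.005,0.15,-0.01],0],
  [1,[0.005,0.19,-0.01],0],
  [1,[0.005,0.23,-0.01],0],
  [1,[0.005,0.27,-0.01],0],
  [1,[0.005,0.31,-0.01],0],
])

```text
clock: 29.87
position: [0.4883, 0.1144, 0.3439]
orientation: [[-0.998, -0.061, -0.015], [-0.061, 0.998, 0.003], [0.014, 0.004, -1.0]]
contact_force: [1.6, 0.0, 0.5]
width: 0.092
```

>>> apply_moves([
  [1,[0,0.04,0],0],
  [1,[0,0.08,0],0],
  [1,[0,0.12,0],0],
  [1,[0,0.15,0],0],
  [1,[0,0.15,0],0],
  [1,[0,0.15,0],0],
  [1,[0,0.15,0],0],
])

```text
clock: 30.45
position: [0.4794, 0.2631, 0.3442]
orientation: [[-0.998, -0.06, -0.015], [-0.06, 0.998, 0.002], [0.015, 0.003, -1.0]]
contact_force: [-0.0, -0.2, 0.2]
width: 0.003
```

```bash
python3 -c "
from h import *
see('scene','cassette_1');see('top','cassette_1');bay(5,.1)"
```

```text
scene cassette_1 [([0.48, 0.263, 0.072], 0.71), ([0.511, -0.191, 0.025], 0.68), ([0.51, -0.198, 0.074], 0.61), ([0.514, -0.195, 0.051], 0.52), ([0.506, -0.198, 0.01], 0.45)]
top cassette_1 [([0.507, -0.198, 0.072], 0.84), ([0.51, -0.191, 0.006], 0.6), ([0.534, -0.483, 0.002], 0.52), ([0.512, -0.192, 0.051], 0.49), ([0.515, -0.198, 0.029], 0.45), ([0.476, 0.265, 0.073], 0.38)]
to [0.477 0.264 0.1  ] shift mm [-0.6  0.7 78.5] roll -0.0 | rows 1.9 head 93.4 tilt [-0.0144  0.0021 -0.9999]
```

>>> apply_moves([
  [1,[-0.0005,0,0.03],0],
  [1,[-0.0005,0,0.06],0],
  [1,[-0.0005,0,0.075],0],
  [1,[-0.0005,0,0.082],0],
  [1,[-0.0005,0,0.087],0],
  [1,[-0.0005,0,0.0915],0],
  [1,[-0.0005,0,0.0915],0],
])

```text
clock: 31.23
position: [0.4789, 0.2618, 0.2545]
orientation: [[-0.998, -0.057, -0.016], [-0.057, 0.998, 0.001], [0.015, 0.002, -1.0]]
contact_force: [-3.5, -3.1, 6.8]
width: 0.005
```

>>> apply_moves([
  [1,[0,0,-0.02],0],
  [0.5,[0,0,-0.05],0],
  [-0.25,[0,0,-0.06],0],
  [-0.25,[0,0,-0.06],0],
  [-0.25,[0,0,-0.06],0],
  [-0.25,[0,0,-0.06],0],
  [-0.25,[0,0,-0.06],0],
  [-0.25,[0,0,-0.06],0],
])

```text
clock: 31.9
position: [0.4795, 0.2616, 0.3134]
orientation: [[-0.998, -0.057, -0.017], [-0.057, 0.998, -0.0], [0.017, 0.001, -1.0]]
contact_force: [0.8, -0.4, -0.5]
width: 0.506
```

```bash
python3 -c "
from h import *
see('scene','cassette_1');bay(5,.103)"
```

```text
scene cassette_1 [([0.479, 0.263, 0.09], 0.72), ([0.509, -0.196, 0.075], 0.71), ([0.512, -0.196, 0.027], 0.65), ([0.509, -0.199, 0.008], 0.47), ([0.516, -0.197, 0.05], 0.41)]
to [0.477 0.264 0.103] shift mm [-0.7  2.1 44.7] roll -0.1 | rows 1.1 head 93.3 tilt [-1.680e-02  1.000e-04 -9.999e-01]
```

>>> apply_moves([
  [-0.25,[-0.0005,0.001,0.005],0],
  [-0.25,[-0.0005,0.001,0.01],0],
  [-0.25,[-0.0005,0.001,0.015],0],
  [-0.25,[-0.0005,0.001,0.03],0],
  [-0.25,[-0.0005,0.001,0.0445],0],
  [-0.25,[-0.0005,0.001,0.0445],0],
  [-0.25,[-0.0005,0.001,0.0445],0],
])

```text
clock: 32.58
position: [0.4791, 0.2625, 0.2686]
orientation: [[-0.998, -0.057, -0.018], [-0.057, 0.998, -0.001], [0.018, 0.0, -1.0]]
contact_force: [0.4, 0.5, 0.6]
width: 0.627
```

>>> apply_moves([
  [1,[0,0,0],0],
  [1,[0,0,0],0],
  [1,[0,0,0],0],
  [1,[0,0,0],0],
])

```text
clock: 32.92
position: [0.4791, 0.2626, 0.269]
orientation: [[-0.998, -0.057, -0.018], [-0.057, 0.998, -0.001], [0.018, 0.001, -1.0]]
contact_force: [-1.1, 0.3, 0.2]
width: 0.493
```

```bash
python3 -c "
from h import *
print(get_obs()['width']);bay(5,.103)"
```

```text
0.49339732952614496
to [0.477 0.264 0.103] shift mm [-0.6  1.3 -0. ] roll -0.1 | rows 0.0 head 93.3 tilt [-1.790e-02 -5.000e-04 -9.998e-01]
```

>>> apply_moves([
  [1,[0,0,-0.015],0],
  [1,[0,0,-0.04],0],
  [1,[0,0,-0.08],0],
  [1,[0,-0.03,-0.08],0],
  [1,[0,-0.07,-0.08],0],
  [1,[0,-0.11,-0.08],0],
  [1,[0,-0.15,-0.08],0],
  [1,[0,-0.16,-0.08],0],
])

```text
clock: 33.58
position: [0.4897, 0.0961, 0.3491]
orientation: [[-0.999, -0.05, -0.018], [-0.05, 0.999, -0.004], [0.018, -0.003, -1.0]]
contact_force: [1.3, 0.4, -1.5]
width: 0.497
```

```bash
python3 -c "
from h import *
print(get_obs()['width']);go(PILE+[.001,0],.14,93.4)"
```

```text
0.4973161484307319
to [ 0.511 -0.196  0.14 ] shift mm [ -10.5 -292.2   43.8] roll -0.5 | rows 7.1 head 92.9 tilt [-0.018  -0.0038 -0.9998]
```

>>> apply_moves([
  [1,[0,-0.03,0],-0.5],
  [1,[0,-0.065,0],-0.5],
  [1,[0,-0.105,0],-0.5],
  [1,[-0.005,-0.145,0],-0.5],
  [1,[-0.01,-0.185,0.01],-0.5],
  [1,[-0.01,-0.225,0.02],-0.5],
  [1,[-0.01,-0.265,0.03],-0.5],
  [1,[-0.01,-0.292,0.04],-0.5],
])

```text
clock: 34.25
position: [0.5131, -0.1991, 0.3098]
orientation: [[-0.998, -0.056, -0.017], [-0.055, 0.998, -0.006], [0.018, -0.005, -1.0]]
contact_force: [-0.8, 0.5, -1.5]
width: 0.497
```

>>> apply_moves([
  [1,[0,-0.001,0],0],
  [1,[0,-0.001,0],0],
  [1,[0,-0.001,0],0],
  [1,[0,-0.001,0],0],
])

```text
clock: 34.58
position: [0.5137, -0.1981, 0.3101]
orientation: [[-0.998, -0.058, -0.017], [-0.058, 0.998, -0.004], [0.017, -0.004, -1.0]]
contact_force: [-0.1, 0.2, -1.2]
width: 0.499
```

```bash
python3 -c "
from h import *
print(get_obs()['width']);see('scene','cassette_1');see('top','cassette_1');go(PILE+[.001,0],.106,93.4)
snap('scene','s4',(258,230),(50,45),8)"
```

```text
0.498961919940157
scene cassette_1 [([0.513, -0.202, 0.133], 0.78), ([0.508, -0.194, 0.074], 0.72), ([0.515, -0.193, 0.052], 0.58), ([0.507, -0.198, 0.005], 0.56), ([0.51, -0.194, 0.026], 0.46)]
top cassette_1 [([0.516, -0.198, 0.132], 0.58), ([0.732, 0.045, 0.001], 0.5)]
to [ 0.511 -0.196  0.106] shift mm [-1.1  3.8 38.1] roll -0.1 | rows 0.9 head 93.3 tilt [-0.0167 -0.0052 -0.9998]
```

View pics/s4.png

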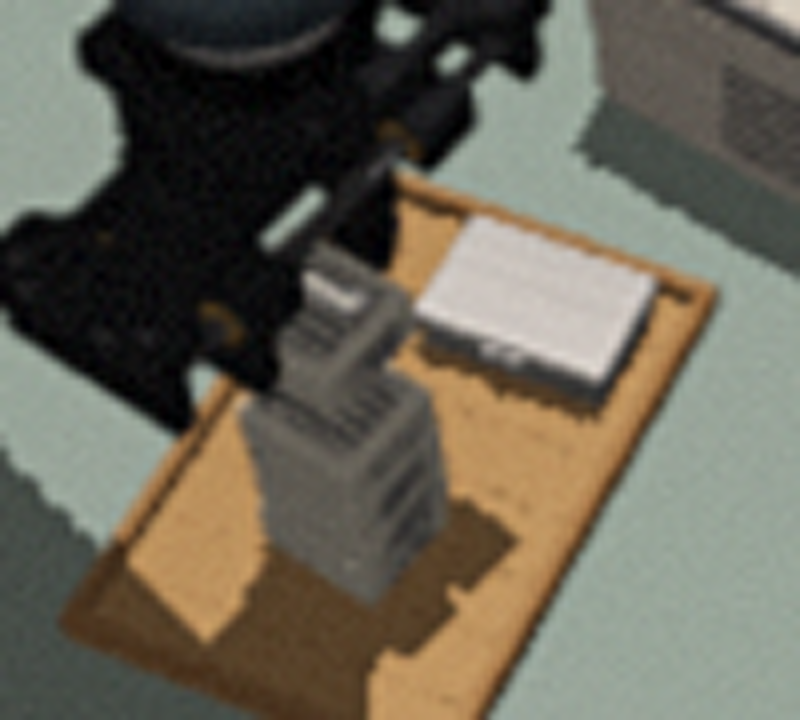

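The four-cassette pile at crop (350,480) stands square, with the fifth held above it. Lowering it.

>>> apply_moves([
  [1,[-0.001,0.003,0.01],0],
  [1,[-0.001,0.003,0.022],0],
  [1,[-0.001,0.003,0.03],0],
  [1,[-0.001,0.003,0.034],0],
  [1,[-0.001,0.003,0.0365],0],
  [1,[-0.001,0.003,0.038],0],
  [1,[-0.001,0.003,0.038],0],
])

```text
clock: 35.42
position: [0.5137, -0.1963, 0.2721]
orientation: [[-0.998, -0.057, -0.017], [-0.057, 0.998, -0.005], [0.017, -0.004, -1.0]]
contact_force: [-1.4, -0.4, -2.1]
width: 0.496
```

```bash
python3 -c "
from h import *
go(PILE+[.001,0],.106,93.4);print(get_obs()['contact_force'])"
```

```text
to [ 0.511 -0.196  0.106] shift mm [-0.2  1.2  0.1] roll -0.1 | rows 0.0 head 93.3 tilt [-0.0171 -0.0051 -0.9998]
[-1.36972972 -0.44618233 -2.08801949]
```

>>> apply_moves([
  [1,[0,0.001,0.0005],0],
  [-0.3,[0,0.001,0.0005],0],
  [-0.3,[0,0.001,0.0005],0],
  [-0.3,[0,0.001,0.0005],0],
  [-0.3,[0,0.001,0.0005],0],
  [-0.3,[0,0.001,-0.02],0],
  [-0.3,[0,0.001,-0.05],0],
  [-0.3,[0,0.001,-0.08],0],
])

```text
clock: 36.08
position: [0.5145, -0.1948, 0.3524]
orientation: [[-0.998, -0.057, -0.019], [-0.057, 0.998, -0.005], [0.02, -0.003, -1.0]]
contact_force: [0.5, 0.6, 0.2]
width: 0.649
```

>>> apply_moves([
  [1,[-0.01,0.03,-0.01],0],
  [1,[-0.03,0.07,-0.01],0],
  [1,[-0.06,0.11,-0.01],0],
  [1,[-0.09,0.14,-0.01],0],
  [1,[-0.11,0.18,-0.01],0],
  [1,[-0.12,0.22,-0.01],0],
  [1,[-0.12,0.26,-0.01],0],
  [1,[-0.12,0.29,-0.01],0],
])

```text
clock: 36.75
position: [0.6185, 0.1036, 0.3588]
orientation: [[-0.998, -0.056, -0.019], [-0.056, 0.998, -0.005], [0.019, -0.003, -1.0]]
contact_force: [0.3, 0.9, -0.4]
width: 0.071
```

```bash
python3 -c "
from h import *
see('scene','cassette_1');see('top','cassette_1');see('scene','door_grip');see('top','door_grip')
go(dh(.128,0),.106,93.4)
snap('scene','s5',(258,230),(50,45),8)
for c in('scene','top'):
  for q in('pill_tin','purple_clip'):see(c,q)"
```

```text
scene cassette_1 [([0.511, -0.198, 0.094], 0.88), ([0.509, -0.194, 0.075], 0.63), ([0.514, -0.193, 0.027], 0.61), ([0.509, -0.195, 0.01], 0.58), ([0.516, -0.194, 0.049], 0.54)]
top cassette_1 [([0.515, -0.195, 0.093], 0.71), ([0.512, -0.192, 0.003], 0.57), ([0.515, -0.199, 0.028], 0.54), ([0.512, -0.195, 0.047], 0.49), ([0.511, -0.197, 0.071], 0.47), ([0.728, 0.044, 0.003], 0.41)]
scene door_grip [([0.574, 0.164, 0.112], 0.62), ([0.504, -0.09, 0.003], 0.47), ([0.43, -0.51, -0.005], 0.47)]
top door_grip []
to [0.611 0.168 0.106] shift mm [-1.  69.5 86.8] roll -0.3 | rows 2.7 head 93.1 tilt [-0.0193 -0.0055 -0.9998]
scene pill_tin [([0.505, -0.092, 0.004], 0.67), ([0.526, 0.505, -0.0], 0.31)]
scene purple_clip [([0.427, -0.104, 0.008], 0.62)]
top pill_tin [([0.512, -0.197, 0.076], 0.58), ([0.502, -0.09, 0.01], 0.56)]
top purple_clip [([0.429, -0.108, 0.003], 0.59)]
```

View pics/s5.png

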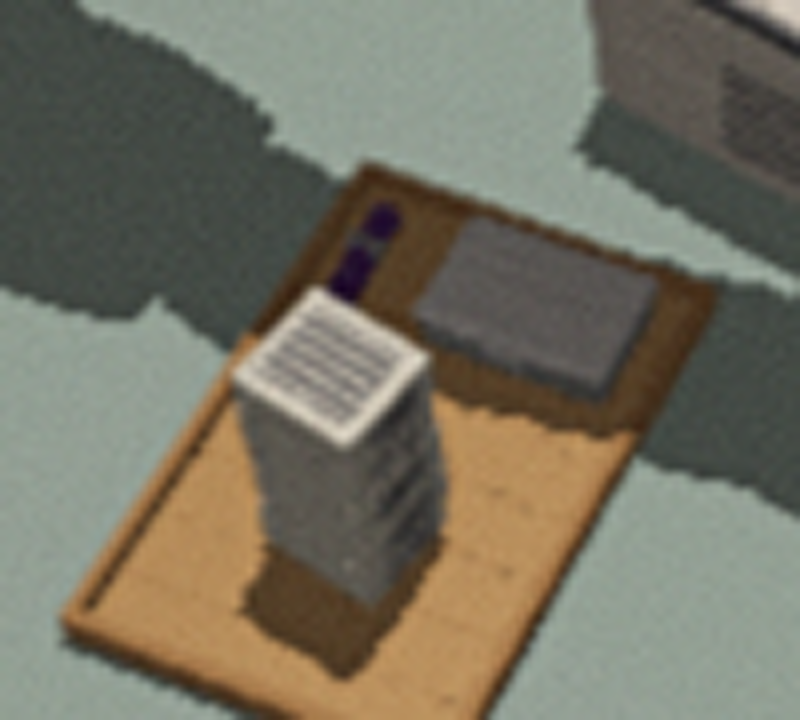

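The pile of five is square, with its top face at crop (330,365), and the tin and clip are undisturbed. Now the door, pushed shut from behind the rib.

>>> apply_moves([
  [1,[-0.001,0.03,0],0],
  [1,[-0.001,0.06,0.01],0],
  [1,[-0.001,0.069,0.04],0],
  [1,[-0.001,0.069,0.07],0],
  [1,[-0.001,0.069,0.085],0],
  [1,[-0.001,0.069,0.086],0],
  [1,[-0.001,0.069,0.086],0],
])

```text
clock: 38.18
position: [0.6133, 0.17, 0.2723]
orientation: [[-0.998, -0.057, -0.021], [-0.057, 0.998, -0.005], [0.021, -0.004, -1.0]]
contact_force: [0.0, 0.4, 0.7]
width: 0.008
```

```bash
python3 -c "
from h import *
go(dh(.015,0),.107,93.4)"
```

```text
to [0.498 0.161 0.107] shift mm [112.3  -1.9   1.7] roll -0.1 | rows 2.7 head 93.3 tilt [-0.0208 -0.0052 -0.9998]
```

>>> apply_moves([
  [1,[0.018,0,0],0],
  [1,[0.036,0,0.0005],0],
  [1,[0.054,-0.001,0.001],0],
  [1,[0.07,-0.001,0.001],0],
  [1,[0.084,-0.001,0.0015],0],
  [1,[0.096,-0.001,0.0015],0],
  [1,[0.105,-0.002,0.0015],0],
  [1,[0.11,-0.002,0.0015],0],
])

```text
clock: 38.85
position: [0.5039, 0.1619, 0.2749]
orientation: [[-0.998, -0.056, -0.017], [-0.056, 0.998, -0.004], [0.018, -0.003, -1.0]]
contact_force: [1.2, 0.6, 2.8]
width: 0.008
```

>>> apply_moves([
  [1,[0.003,0,0],0],
  [1,[0.006,0,0],0],
  [1,[0.008,0,0],0],
  [1,[0.008,0,0],0],
  [1,[0.008,0,0],0],
])

```text
clock: 39.27
position: [0.5006, 0.1614, 0.2766]
orientation: [[-0.998, -0.055, -0.004], [-0.055, 0.998, -0.001], [0.004, -0.0, -1.0]]
contact_force: [15.5, 1.0, -11.5]
width: 0.006
```

```bash
python3 -c "
from h import *
go(dh(.015,0),.107,93.4)"
```

```text
to [0.498 0.161 0.107] shift mm [ 2.1 -0.3  3.6] roll -0.3 | rows 0.1 head 93.1 tilt [-4.2e-03 -7.0e-04 -1.0e+00]
```

>>> apply_moves([
  [1,[-0.015,0,0],0],
  [1,[-0.025,0,-0.02],0],
  [1,[-0.025,0,-0.06],0],
  [1,[-0.025,0,-0.1],0],
  [1,[0.03,0.04,-0.14],0],
  [1,[0.07,0.08,-0.15],0],
  [1,[0.1,0.12,-0.15],0],
  [1,[0.1,0.15,-0.15],0],
])

```text
clock: 39.93
position: [0.4127, 0.2707, 0.424]
orientation: [[-0.999, -0.052, -0.003], [-0.052, 0.999, -0.001], [0.003, -0.0, -1.0]]
contact_force: [0.4, -0.1, 0.4]
width: 0.005
```

>>> apply_moves([
  [1,[0,0.04,0],0],
  [1,[0,0.08,0],0],
  [1,[0,0.1,0],0],
  [1,[0,0.1,0],0],
  [1,[0,0.1,0],0],
])

```text
clock: 40.35
position: [0.4073, 0.3712, 0.424]
orientation: [[-0.999, -0.054, -0.003], [-0.054, 0.999, -0.001], [0.003, -0.001, -1.0]]
contact_force: [0.5, -0.8, -0.4]
width: 0.007
```

```bash
python3 -c "
from h import *
for c in('scene','top'):
  for q in('door_grip','cassette_1','dehumidifier','bamboo_tray','soap_dish'):see(c,q)
snap('scene','s6',(300,190),(80,70),5);snap('top','t6',(300,220),(100,70),4)"
```

```text
scene door_grip [([0.486, 0.16, 0.109], 0.75)]
scene cassette_1 [([0.517, -0.198, 0.094], 0.8), ([0.512, -0.195, 0.05], 0.66), ([0.509, -0.197, 0.076], 0.61), ([0.514, -0.195, 0.027], 0.49), ([0.505, -0.197, 0.009], 0.44)]
scene dehumidifier [([0.535, 0.168, -0.0], 0.61)]
scene bamboo_tray []
scene soap_dish [([0.729, 0.048, 0.002], 0.7), ([0.516, -0.197, 0.048], 0.38)]
top door_grip []
top cassette_1 [([0.514, -0.197, 0.095], 0.8), ([0.512, -0.199, 0.07], 0.53), ([0.515, -0.196, 0.047], 0.51), ([0.51, -0.193, 0.0], 0.5), ([0.511, -0.203, 0.027], 0.41)]
top dehumidifier [([0.529, 0.164, -0.001], 0.74), ([0.483, 0.158, 0.094], 0.46), ([0.423, -0.504, -0.0], 0.24)]
top bamboo_tray [([0.502, -0.166, -0.002], 0.74), ([0.508, -0.195, 0.072], 0.73)]
top soap_dish [([0.73, 0.042, 0.001], 0.57)]
```

View pics/s6.png

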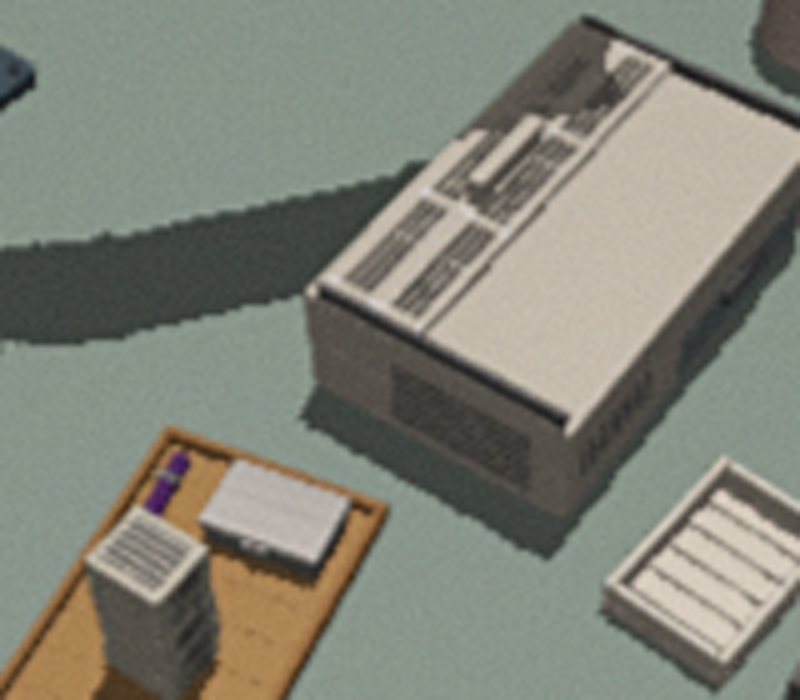

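View pics/t6.png

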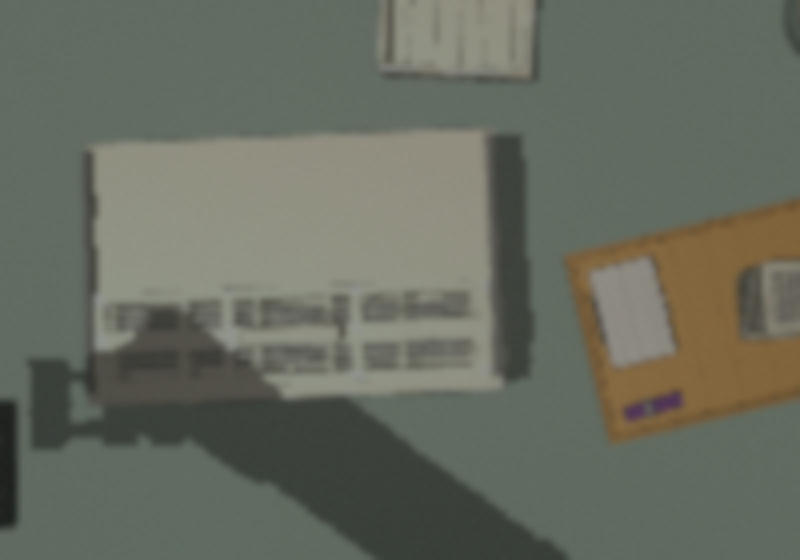

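The pile is square and the door looks shut. The network puts the rib 3 mm from nominal though, against a 4 mm limit, so I'll push once more to check that it's a hard stop.

>>> apply_moves([
  [1,[-0.03,-0.03,0],0],
  [1,[-0.06,-0.07,0],0],
  [1,[-0.1,-0.11,0],0],
  [1,[-0.13,-0.15,0],0],
  [1,[-0.13,-0.19,0.02],0],
  [1,[-0.13,-0.207,0.04],0],
  [1,[-0.13,-0.207,0.06],0],
  [1,[-0.13,-0.207,0.07],0],
])

```text
clock: 42.12
position: [0.5479, 0.1662, 0.3508]
orientation: [[-0.999, -0.046, -0.006], [-0.046, 0.999, -0.004], [0.007, -0.004, -1.0]]
contact_force: [-0.2, -0.1, -0.2]
width: 0.007
```

```bash
python3 -c "
from h import *
go(dh(.04,0),.106,93.4)"
```

```text
to [0.523 0.162 0.106] shift mm [23.7 -1.8 79. ] roll -0.8 | rows 2.0 head 92.6 tilt [-0.0065 -0.004  -1.    ]
```

>>> apply_moves([
  [1,[0.023,-0.002,0.02],-0.8],
  [1,[0.023,-0.002,0.05],-0.8],
  [1,[0.023,-0.002,0.07],-0.8],
  [1,[0.023,-0.002,0.077],-0.8],
  [1,[0.023,-0.002,0.077],-0.8],
  [1,[0.023,-0.002,0.077],-0.8],
])

```text
clock: 42.62
position: [0.5249, 0.1641, 0.2748]
orientation: [[-0.998, -0.061, -0.006], [-0.061, 0.998, -0.003], [0.006, -0.003, -1.0]]
contact_force: [0.3, 0.2, -0.4]
width: 0.005
```

>>> apply_moves([
  [1,[0.006,0,0],0],
  [1,[0.012,0,0],0],
  [1,[0.017,0,0],0],
  [1,[0.022,0,0],0],
  [1,[0.026,0,0],0],
])

```text
clock: 43.03
position: [0.4999, 0.1625, 0.2759]
orientation: [[-0.998, -0.061, 0.0], [-0.061, 0.998, -0.002], [0.0, -0.002, -1.0]]
contact_force: [14.5, 1.2, -11.8]
width: 0.005
```

>>> apply_moves([
  [1,[0.003,0,0],0],
  [1,[0.006,0,0],0],
  [1,[0.006,0,0],0],
  [1,[0.006,0,0],0],
])

```text
clock: 43.37
position: [0.4978, 0.1622, 0.2773]
orientation: [[-0.998, -0.06, 0.013], [-0.06, 0.998, 0.001], [-0.013, 0.0, -1.0]]
contact_force: [16.0, -0.2, -11.7]
width: 0.005
```

The fingertip stopped at the same x (0.4999) under 16 N, ten times the door's drag, so it is a hard stop and the door is shut. Retreating.

>>> apply_moves([
  [1,[-0.015,0,0],0],
  [1,[-0.025,0,-0.02],0],
  [1,[-0.025,0,-0.06],0],
  [1,[-0.025,0,-0.1],0],
  [1,[0,0.04,-0.14],0],
  [1,[0.03,0.08,-0.15],0],
  [1,[0.06,0.12,-0.15],0],
  [1,[0.06,0.12,-0.15],0],
])

```text
clock: 44.03
position: [0.4268, 0.2799, 0.4281]
orientation: [[-0.998, -0.06, 0.014], [-0.06, 0.998, 0.003], [-0.015, 0.002, -1.0]]
contact_force: [1.0, 0.1, -0.8]
width: 0.004
```

```bash
python3 -c "
from h import *
see('scene','door_grip');see('scene','cassette_1');see('top','cassette_1')
print(get_obs()['contact_force']);print(ticket.job_done())"
```

```text
scene door_grip [([0.484, 0.158, 0.109], 0.66)]
scene cassette_1 [([0.513, -0.196, 0.091], 0.71), ([0.509, -0.194, 0.076], 0.61), ([0.516, -0.194, 0.051], 0.51), ([0.515, -0.195, 0.026], 0.48), ([0.508, -0.197, 0.007], 0.43)]
top cassette_1 [([0.515, -0.196, 0.094], 0.84), ([0.512, -0.194, 0.051], 0.61), ([0.508, -0.202, 0.073], 0.58), ([0.514, -0.195, 0.004], 0.52), ([0.514, -0.2, 0.026], 0.43)]
[-0.66364513 -0.68690771 -0.05318289]
the job is handed in; nothing more can be done
None
```

The job is handed in: all five cassettes are in one pile on the free part of the bamboo tray, and the filter door is shut again. The clock stood at about 44 s of the 210 s allowed, and no verdict was reported.

- **Pile:** The last readings put the five cassettes at the expected stack heights. Sideways they spread up to about 8–10 mm, against the 8 mm limit. That is within the networks' roughly 4 mm error per reading; my own placing positions agree to about 2 mm, and the pictures show a square pile.
- **Door:** It met the same hard stop twice, the second time under about 16 N. The networks put the grip rib 1–3 mm from nominal, so the camera alone doesn't settle the 4 mm limit.
- **Bystanders:** The pill tin, clip and soap dish read where they started. I did not re-measure the tumbler, bottle, jar and roll, and the arm never went near them at low height.
- **Contacts:** I saw no slip of the grip and no knocked cassette. At bay 1 a finger met something with about 6 N, probably the end rail, and at bay 2 the push was 8 mm off centre, but both cassettes came up and lifted out normally. The arm was clear of everything at hand-in.

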